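Dock the full lens cassette on its two locating dowels

TASK

Two closed lens cassettes look alike, but one is full of glass blanks and the other empty: lift them by the handle to feel which is heavier, and dock that one on the base beside the edger, both brass dowels up through its foot plate (either way round), lowered gently in the grip, not dropped, until it sits fully down on the rails. The dowel bar is clamped at no known place along its slots, so feel or look for the dowels and force nothing. Leave the empty cassette standing on the worktop, keep both upright, and leave the spray bottle, tin, parts box and marker where they are.

Things in the scene. Friction and masses are not known exactly. Their poses are not given: they have to be found in the camera images.
- cassette_1: first of two closed lens cassettes, outwardly identical: aluminium foot plate 72 x 140 x 6 mm (x, y, z), on its middle a closed grey box 72 x 72 mm with a blue lid (lid top 42 mm up) and a black handle. Origin: centre of the underside; y along the foot plate, z up. Empty it weighs 0.26 to 0.34 kg, full 0.55 to 0.65 kg; either one may be the full one. The blanks lie loose inside, about central
- cassette_2: second cassette, the same in looks, size and axes as the first (foot plate 72 x 140 x 6 mm, origin at the centre of the underside, y along the foot plate); full if the first is empty, empty if the first is full
- cassette_1_grip (a point): middle of the first cassette's handle bar, 67 mm above the cassette's underside and over its centre. The black bar is 14 mm thick across the cassette's x, 64 mm long along its y and 14 mm high (60 to 74 mm up); under it 18 mm are clear above the lid, between posts 10 mm wide at y = -27 and +27 mm. Axes as the cassette's
- cassette_2_grip (a point): middle of the second cassette's handle bar, the same as on the first
- cassette_1_hole (a point): centre, on the underside, of the first cassette's round hole (10.5 mm), at y = -55 mm on the cassette's middle line x = 0. At y = +55 mm is its partner, a slot 10.5 mm wide and 14.5 mm long along y. Both go right through the 6 mm foot plate in its two ears, outside the box
- cassette_2_hole (a point): the same round hole of the second cassette, at y = -55 mm, with the slot at y = +55 mm
- dock: docking base, fixed on the worktop: aluminium plate 110 x 190 x 10 mm (x, y, z) with two dark rest rails along y (at x = -27 and +27 mm, 18 mm wide, 180 mm long), rail tops 20 mm above the worktop. Between them, 1 mm lower, a steel bar with two brass dowels. Origin: centre of the plate's underside; z up. It takes at most 100 N from a cassette, peaks included: touch down at 20 mm/s or slower
- dock_seat (a point): middle of the dock at rail-top height, 20 mm above the worktop, axes as the dock's: a docked cassette's underside lies at this height, its y along the dock's y. Held up on the dowel tops it is 15 mm higher
- dock_dowels (a point): point midway between the two dowels at the height of their tops (35 mm above the worktop) IF the bar stood in the middle. Dowels 9 mm thick, chamfered to 5.6 mm at the top, on the line x = 0, 110 mm apart along y. The bar really stands shifted by anything from -10 to +10 mm along the dock's y, both dowels together; this is not measured. Its clamp holds against 120 N
- lens_spray: bystander: white lens-cleaner bottle 50 mm wide, 131 mm tall, standing upright; origin at its underside
- pad_tin: bystander: round teal-lidded tin, 54 mm across, 22 mm high; origin at the centre of its underside
- parts_box: bystander: flat dark blue parts box with clear lid, 70 x 120 x 20 mm; origin at the centre of its underside
- marker_pen: bystander: black and red marker lying flat, 128 mm long, 12 mm thick; origin at the middle of its underside
Not all that is in view belongs to the job. Leave any orange look-alike of the cassette_1 alone.

How it is judged:
On the way:
1. a cassette is lifted clear of the worktop (height (world z) of any of cassette_1, cassette_2 above 0.03 m), for 0.2 s.
At the end, for the whole second after the job is handed in: The full cassette (over 4.4 N on the dock) sits on the rails, dowels through its foot: 18-22 mm above the dock's origin, within 4 mm across and 16 mm along, turned under 0.05 rad, tilted under 0.03 rad; the empty one stands on the worktop (4 mm, 0.05 rad); both at rest (((z of cassette_1 in the frame of dock between 0.018 and 0.022 m and x of cassette_1 in the frame of dock between -0.004 and 0.004 m and y of cassette_1 in the frame of dock between -0.016 and 0.016 m and angle between the y axis of cassette_1 and the y axis of dock, either way round below 0.05 rad and angle between cassette_1's own z axis and vertical below 0.03 rad and contact force between cassette_1 and dock above 4.4 N and linear speed of each of cassette_1, cassette_2 below 0.02 m/s and height (world z) of cassette_2 between -0.004 and 0.004 m and angle between cassette_2's own z axis and vertical below 0.05 rad) or (z of cassette_2 in the frame of dock between 0.018 and 0.022 m and x of cassette_2 in the frame of dock between -0.004 and 0.004 m and y of cassette_2 in the frame of dock between -0.016 and 0.016 m and angle between the y axis of cassette_2 and the y axis of dock, either way round below 0.05 rad and angle between cassette_2's own z axis and vertical below 0.03 rad and contact force between cassette_2 and dock above 4.4 N and linear speed of each of cassette_2, cassette_1 below 0.02 m/s and height (world z) of cassette_1 between -0.004 and 0.004 m and angle between cassette_1's own z axis and vertical below 0.05 rad))); the robot touches nothing.
It fails at once if a cassette is pressed or dropped on the dock with more than 100 N (contact force between any of cassette_1, cassette_2 and dock above 100 N).
It fails at once if a cassette is let drop onto the dock (faster than 0.2 m/s below the dowel tops) ((z of cassette_1 in the frame of dock below 0.034 m and x of cassette_1 in the frame of dock between -0.05 and 0.05 m and y of cassette_1 in the frame of dock between -0.05 and 0.05 m and linear speed of cassette_1 above 0.2 m/s) or (z of cassette_2 in the frame of dock below 0.034 m and x of cassette_2 in the frame of dock between -0.05 and 0.05 m and y of cassette_2 in the frame of dock between -0.05 and 0.05 m and linear speed of cassette_2 above 0.2 m/s)).
It fails at once if a cassette is tipped more than 0.5 rad (angle between any of cassette_1, cassette_2's own z axis and vertical above 0.5 rad).
It fails at once if a bystander is moved more than 20 mm (distance of any of lens_spray, pad_tin, parts_box, marker_pen from where it was at the start of the episode above 0.02 m).
It also fails if it takes over 67 s, if anything falls off the work surface, if the arm or the gripper's body presses on something with over 40 N, if the wrist force passes 120 N, or if a joint passes its speed limit or range.

ROBOT

A 7-joint arm with a two-finger parallel gripper is mounted at the origin on a cart in front of the work surface, level with it; the furniture and walls round the work are solid. World frame = base frame: x ahead of the robot, y to its left, z up, the work surface at z = 0. Lengths are in m, angles in rad, forces in N, time in s.
With the tool pointing down it reaches from about 0.425 to 0.825 m from the base axis. Payload 3.6 kg.
Tool frame: the origin (TCP) lies midway between the tips of the shut fingers; the grasp point (between the pads) lies behind it (bot.pinch_z is the z of the grasp point in the tool frame, in m); z points along the fingers, y is the line along which they close (so a half turn about z gives the same grasp; the last joint's range is limited). The gripper opens to 85 mm and grips with 20 to 120 N. Pads are 22 mm wide; open, the fingers measure 114 mm over their backs; the gripper's body (76 mm by 85 mm) begins 54 mm behind the grasp point. The pads swing forward as they close: fully open they stand 13 mm farther back than shut.
Start: joints at [-1.139, 0.615, -0.013, 1.423, 0.008, 1.103, -0.04], TCP at [0.288, 0.583, 0.231] pointing down, gripper open.
Joint ranges: [-3.12, 3.12], [-0.3, 2.06], [-1.34, 1.32], [0.26, 2.42], [-1.36, 4.5], [0.01, 1.98], [-2.84, 2.84]. Speed limits (rad/s): [2.79, 2.79, 3.14, 3.14, 3.14, 3.14, 3.14].

INTERFACE

Orientations are given as a 3x3 rotation matrix whose columns are the frame's x, y, z axes.
In Python, from cell import monitor, vision, job, bot gives the robot as it stands.
- The arm moves only by the tool step_arm, never from a script. Its argument "commands" is a list of rows, each a list of 3 entries, a list of its own where there are three numbers: the shift along the tool's x, y, z normalised to -1 to 1, where 1 is 200 mm, then the turn, a rotation vector about the tool's x, y, z normalised to -1 to 1, where 1 is 1.5 rad, then the closure, from 0 (fully open) to 1 (shut). In form: [[[x, y, z], [rx, ry, rz], jaw], ...]. A call has exactly 8 rows; each row is the pose to reach, as a shift and turn from the pose commanded when the call began, along the tool's axes at that moment; what a row does not reach only later rows make up. A row lasts 1/8 s, in which the tool goes at most 62.5 mm and 10.7 degrees, less where a joint would pass 70% of its speed; a pose out of reach is approached as far as the arm can. A call with a number of a shift or a turn outside -1 to 1 is refused whole. A call with a gripper value outside its range is refused whole. The fingers move at their own pace and stop on an object; the grip force is fixed at half the most. Time passes only in rows, so rows that repeat a pose let the fingers close, or fill a call up. It gives the time, the measured TCP pose, the force, the opening and the grip force at its end, in the units of the state.
- monitor.state(): the state, without advancing time (a new reading comes with each control period).
- vision.grab_frame(name): name is "side" or "top"; returns (picture, depth): 420x560x3 uint8, red, green, blue; 420x560 float32, m along the optical axis (not along the pixel's ray), 0 where there is no reading.
- vision.get_calibration(name): a dict with "mtx" (3x3 intrinsics, pixels), "extrinsics" (4x4, takes a point from world to camera coordinates). Camera axes: x right, y down, z forward; pixel columns grow to the right and rows downward; lengths in m; the calibration is good to about 2 mm. A picture is of the moment at which its call begins. get_calibration takes no time and is no camera call.
- job.sign_off(): hands the job in; it is judged then, once.
The state is a dict: "clock": time; "joint_positions": joint angles; "joint_velocities": joint speeds; "joint_efforts": joint torques, N m; "ee_pos": TCP position; "ee_rot": TCP orientation; "contact_force": force on the tool from outside, world axes, zero at the start; "wrist_torque": the same for the moment, N m; "gripper_width": finger opening in m; "finger_force": force on a finger pad.
Only numpy, scipy, OpenCV 4.12 (cv2) and the standard library are available. Lean on these libraries where they do the work, as an engineer would, in place of code of your own. Each camera call takes 0.05 s, during which the arm holds its last target. There are 200 camera calls.

## Working session

There is one attempt and no reset: what is moved stays moved. The work goes in short steps, Python scripts to look and compute and a tool call to move; the robot and the scene stay as the last step left them, time stands still between calls to the robot, and variables do not carry over. Pictures are saved under pics/ and viewed, at most 10 in all, crops included, and the job is handed in when it is done.

Besides the shell and the picture viewer there is one more tool, called after "Emit:" by a JSON object that holds its "name" and its "arguments". step_arm: Moves the arm, as the interface text tells. Scaled input: -1 to 1 covers 200 mm each way for a shift and 1.5 rad each way for a turn. Its arguments: {"type":"object","properties":{"commands":{"type":"array","items":{"type":"array"}}},"required":["commands"]}

```bash
mkdir -p pics; python3 - <<'E'
from cell import monitor, vision, job, bot
import cv2,numpy as np
for n in("top","side"):
    p,d=vision.grab_frame(n); np.savez(f"pics/{n}0.npz",p=p,d=d)
    cv2.imwrite(f"pics/{n}0.png",p[:,:,::-1])
    c=vision.get_calibration(n);print(n,c["mtx"].tolist(),np.round(c["extrinsics"],3).tolist())
s=monitor.state();print({k:np.round(v,3).tolist() for k,v in s.items()},bot.pinch_z)
E
```

```text
top [[546.0795865641279, 0.0, 280.2919678005062], [0.0, 546.0795865641279, 211.0680862406518], [0.0, 0.0, 1.0]] [[0.009, -1.0, 0.02, 0.042], [-0.984, -0.013, -0.179, 0.494], [0.179, -0.018, -0.984, 1.683], [0.0, 0.0, 0.0, 1.0]]
side [[503.0220113928239, 0.0, 281.97940677472224], [0.0, 503.0220113928239, 205.20731532858238], [0.0, 0.0, 1.0]] [[0.999, -0.047, 0.001, -0.5], [-0.018, -0.403, -0.915, 0.106], [0.043, 0.914, -0.404, 1.508], [0.0, 0.0, 0.0, 1.0]]
{'clock': 0.1, 'joint_positions': [-1.138, 0.616, -0.013, 1.425, 0.008, 1.103, -0.04], 'joint_velocities': [-0.0, -0.002, 0.001, -0.004, 0.0, 0.0, 0.001], 'joint_efforts': [0.001, -47.039, 0.26, -17.157, 0.01, 0.006, -0.0], 'ee_pos': [0.288, 0.582, 0.23], 'ee_rot': [[-0.897, 0.443, -0.001], [0.443, 0.897, -0.002], [-0.0, -0.002, -1.0]], 'contact_force': [0.162, 0.484, -0.541], 'wrist_torque': [-0.009, -0.007, 0.026], 'finger_force': 0.0, 'gripper_width': 0.085} -0.0187
```

View pics/top0.png

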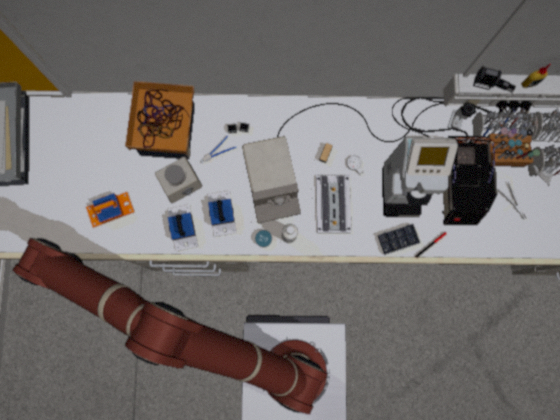

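View pics/side0.png

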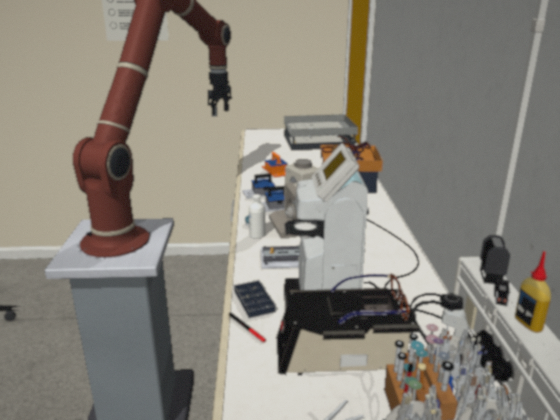

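The top view shows two blue-lidded cassettes at about (182,227) and (221,213), an orange look-alike at (110,208), and the dock at (333,204). The two with aluminium foot plates and no orange fit the description. The bottle (289,232), tin (262,238), box (398,239) and marker (431,244) are the bystanders. I'll confirm with an enlarged crop.

```bash
cat > h.py <<'E'
import numpy as np,cv2
from cell import vision
def cal(n):
    c=vision.get_calibration(n);return np.array(c["mtx"]),np.array(c["extrinsics"])
def ray(n,uv,z):
    K,E=cal(n);R,t=E[:3,:3],E[:3,3];o=-R.T@t
    d=R.T@np.linalg.solve(K,[uv[0],uv[1],1.]);return o+d*(z-o[2])/d[2]
def proj(n,P):
    K,E=cal(n);q=K@(E[:3,:3]@np.array(P)+E[:3,3]);return q[:2]/q[2]
E
python3 - <<'E'
from h import *
z=np.load("pics/top0.npz");p=z["p"]
a=cv2.resize(p[170:250,90:250],None,fx=5,fy=5,interpolation=cv2.INTER_CUBIC)[:,:,::-1]
a=cv2.resize(a,(560,280))
b=cv2.resize(p[170:240,308:358],None,fx=8,fy=8,interpolation=cv2.INTER_CUBIC)[:,:,::-1]
im=np.zeros((560,800,3),np.uint8);im[:280,:400]=cv2.resize(p[185:255,155:255],(400,280),interpolation=cv2.INTER_CUBIC)[:,:,::-1];im[280:480,:400]=cv2.resize(p[180:230,80:180],(400,200),interpolation=cv2.INTER_CUBIC)[:,:,::-1]
im[:560,400:]=b;cv2.imwrite("pics/crop.png",im)
hsv=cv2.cvtColor(p,cv2.COLOR_RGB2HSV)
m=cv2.inRange(hsv,(105,120,40),(125,255,255))
n,l,s,c=cv2.connectedComponentsWithStats(m)
for i in range(1,n):
    if s[i,4]>60:
        r=cv2.minAreaRect(np.argwhere(l==i)[:,::-1].astype(np.float32));print(s[i],c[i],r,ray("top",c[i],.042))
K,E=cal("top")
print("dock approx",ray("top",(333,204),.02))
E
```

```text
[ 93 194  23  11  96] [104.23958333 199.11458333] ((103.75389862060547, 199.06478881835938), (5.598852157592773, 22.293611526489258), 75.25643920898438) [0.52510673 0.60323921 0.042     ]
[209 200  24  24 415] [220.73975904 211.61445783] ((220.7630157470703, 211.45950317382812), (21.972265243530273, 22.352407455444336), 81.25383758544922) [0.48977165 0.23505243 0.042     ]
[ 98 207  22  14 180] [108.45       212.82777778] ((108.32877349853516, 212.376708984375), (9.36329174041748, 21.886693954467773), 69.44395446777344) [0.48133223 0.58716481 0.042     ]
[168 214  26  25 426] [181.         226.01877934] ((180.74147033691406, 225.62681579589844), (22.2100830078125, 22.838674545288086), 77.90524291992188) [0.44223477 0.35818509 0.042     ]
dock approx [ 0.52330939 -0.12301009  0.02      ]
```

View pics/crop.png

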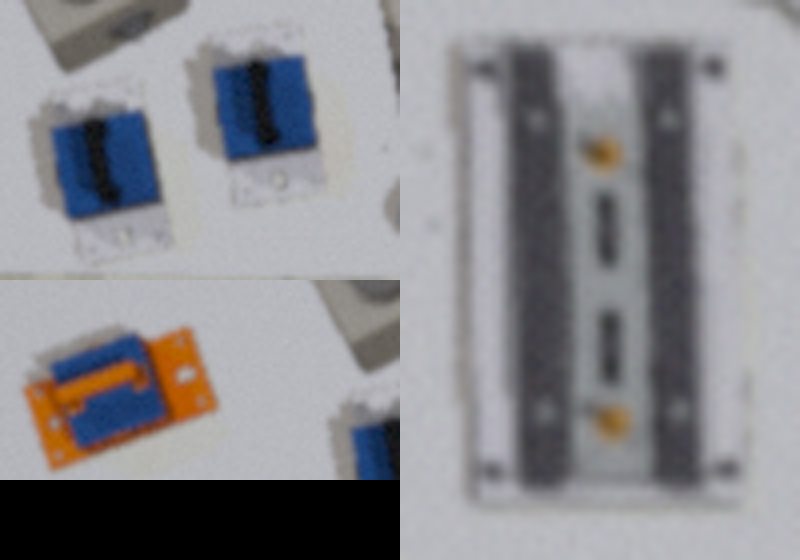

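The crop confirms two grey/blue cassettes with aluminium plates; the orange one is a decoy. Both brass dowels are clear, at crop (605,153) and (612,422), so full-image (333.6,189) and (334.5,222.7).

```bash
cat > m.py <<'E'
from h import *
fr=[vision.grab_frame("top")[0].astype(np.float32) for _ in range(6)]
p=np.clip(np.mean(fr,0),0,255).astype(np.uint8);np.save("pics/avg.npy",p)
S=6;big=cv2.resize(p,None,fx=S,fy=S,interpolation=cv2.INTER_CUBIC)
def uv(q): return (np.asarray(q,float)+.5)/S-.5
hsv=cv2.cvtColor(big,cv2.COLOR_RGB2HSV)
def met(m,z,box):
    u0,u1,v0,v1=[S*x for x in box];w=np.zeros_like(m);w[v0:v1,u0:u1]=m[v0:v1,u0:u1]
    n,l,s,c=cv2.connectedComponentsWithStats(w);i=1+np.argmax(s[1:,4])
    ct=max(cv2.findContours((l==i).astype(np.uint8),0,1)[0],key=cv2.contourArea)[:,0]
    P=np.array([ray("top",uv(q),z)[:2] for q in ct])
    return P,cv2.minAreaRect((P*1000).astype(np.float32)),ray("top",uv(c[i]),z)
def show(n,r):
    print(n,np.round(r[1][0],1),np.round(r[1][1],1),round(r[1][2],2),"cent",np.round(r[2]*1000,1))
blue=cv2.inRange(hsv,(100,110,40),(128,255,255))
dark=cv2.inRange(hsv,(0,0,0),(180,255,55))
if __name__=="__main__":
  for n,b in(("L",(163,201,205,250)),("R",(203,240,193,236))):
    show(n+" lid",met(cv2.morphologyEx(blue|dark,cv2.MORPH_OPEN,np.ones((9,9))),.042,b))
    show(n+" handle",met(dark,.074,b))
  br=cv2.inRange(hsv,(8,90,90),(28,255,255))
  a=met(br,.033,(325,343,180,200));b=met(br,.033,(325,343,212,232));show("d1",a);show("d2",b)
  d=(a[2]-b[2])*1000;print("sep",np.linalg.norm(d),"yaw",np.degrees(np.arctan2(d[1],d[0])),"mid",(a[2]+b[2])*500)
  g=cv2.inRange(hsv,(0,0,0),(180,255,125))
  for n,bx in(("railL",(317,330,174,233)),("railR",(337,349,174,233))): show(n,met(cv2.morphologyEx(g,cv2.MORPH_OPEN,np.ones((25,25))),.02,bx))
E
python3 m.py
```

```text
L lid [443.9 359.5] [73.2 72.7] 13.51 cent [443.2 358.9  42. ]
L handle [440.2 356.7] [68.3 18. ] 13.76 cent [440.9 357.9  74. ]
R lid [491.2 235.6] [73.4 72. ] 10.65 cent [490.4 235.4  42. ]
R handle [487.7 234. ] [67.2 16.3] 11.15 cent [487.3 234.6  74. ]
d1 [ 570.6 -122.6] [ 9.9 10.5] 45.75 cent [ 570.4 -122.4   33. ]
d2 [ 461.5 -124.7] [10.2 11.2] 0.72 cent [ 461.4 -124.6   33. ]
sep 109.04938701236478 yaw 1.1706094643450842 mid [ 515.93344676 -123.49558382   33.        ]
railL [527.4 -97.6] [181.9  26.9] 1.54 cent [525.4 -97.3  20. ]Traceback (most recent call last):
  File "m.py", line 25, in <module>
    for n,bx in(("railL",(317,330,174,233)),("railR",(337,349,174,233))): show(n,met(cv2.morphologyEx(g,cv2.MORPH_OPEN,np.ones((25,25))),.02,bx))
                                                                                 ~~~^^^^^^^^^^^^^^^^^^^^^^^^^^^^^^^^^^^^^^^^^^^^^^^^^^^^^^^^^^^^
  File "m.py", line 11, in met
    P=np.array([ray("top",uv(q),z)[:2] for q in ct])
                ~~~^^^^^^^^^^^^^^^
  File "h.py", line 6, in ray
    K,E=cal(n);R,t=E[:3,:3],E[:3,3];o=-R.T@t
        ~~~^^^
  File "h.py", line 4, in cal
    c=vision.get_calibration(n);return np.array(c["mtx"]),np.array(c["extrinsics"])
ValueError: time passes only in moves, steps and waits
```

```bash
sed -i 's/^def cal(n):/import functools\n@functools.lru_cache\ndef cal(n):/' h.py; cat > go.py <<'E'
import sys
from h import *
from cell import monitor
from scipy.spatial.transform import Rotation as Ro
def st():
    s=monitor.state();print("t",s["clock"],"p",np.round(s["ee_pos"],4),"yaw",round(np.degrees(np.arctan2(s["ee_rot"][1][0],s["ee_rot"][0][0])),2),"F",np.round(s["contact_force"],2),"T",np.round(s["wrist_torque"],3),"w",s["gripper_width"],"ff",s["finger_force"]);return s
def plan(x,y,z,yaw):
    s=st();R=np.array(s["ee_rot"]);a=np.radians(yaw);c,q=np.cos(a),np.sin(a)
    T=np.array([[c,q,0],[q,-c,0],[0,0,-1.]])
    print("shift",np.round(R.T@(np.array([x,y,z])-s["ee_pos"])/.2,4),"turn",np.round(Ro.from_matrix(R.T@T).as_rotvec()/1.5,4),"joints",np.round(s["joint_positions"],2))
if __name__=="__main__": plan(*map(float,sys.argv[1:5]))
E
python3 - <<'E'
from m import *
print("cam",-cal("top")[1][:3,:3].T@cal("top")[1][:3,3])
g=cv2.inRange(hsv,(0,0,0),(180,255,125))
for n,bx in(("railL",(317,330,174,233)),("railR",(337,349,174,233))): show(n,met(cv2.morphologyEx(g,cv2.MORPH_OPEN,np.ones((25,25))),.02,bx))
d=np.load("pics/top0.npz")["d"];K,E=cal("top")
def pt(u,v): 
    c=np.linalg.solve(K,[u,v,1.])*np.median(d[v-1:v+2,u-1:u+2]);return np.round(E[:3,:3].T@(c-E[:3,3]),3)
for q in((181,226),(220,208),(180,224),(265,155),(280,200),(289,230),(290,150),(400,200),(333,204),(175,175),(262,238)):print(q,pt(*q))
E
python3 go.py .489 .235 .15 190.9
```

```text
cam [0.18463207 0.07886483 1.74258997]
railL [527.4 -97.7] [181.9  27.1] 1.54 cent [525.5 -97.3  20. ]
railR [ 528.  -149.6] [180.8  22.6] 1.17 cent [ 527.3 -149.5   20. ]
(181, 226) [0.437 0.353 0.076]
(220, 208) [0.495 0.234 0.078]
(180, 224) [0.444 0.357 0.072]
(265, 155) [0.653 0.097 0.126]
(280, 200) [0.522 0.049 0.079]
(289, 230) [0.421 0.022 0.132]
(290, 150) [ 0.708  0.016 -0.001]
(400, 200) [ 0.524 -0.322  0.097]
(333, 204) [ 0.522 -0.122  0.025]
(175, 175) [0.587 0.37  0.12 ]
(262, 238) [0.41  0.104 0.025]
t 0.7 p [0.2879 0.5828 0.2313] yaw 153.71 F [ 0.02 -0.67  0.99] T [ 0.013 -0.032  0.065] w 0.08560129340758572 ff 0.0
shift [-1.6718 -1.1136  0.4066] turn [ 0.     -0.     -0.4327] joints [-1.14  0.61 -0.01  1.42  0.01  1.1  -0.04]
```

Emit:
{"name": "step_arm", "arguments": {"commands": [[[-0.12,-0.08,0],[0,0,-0.06],0],[[-0.24,-0.16,0],[0,0,-0.12],0],[[-0.36,-0.24,0],[0,0,-0.18],0],[[-0.5,-0.33,0],[0,0,-0.24],0],[[-0.64,-0.42,0],[0,0,-0.3],0],[[-0.77,-0.51,0],[0,0,-0.36],0],[[-0.9,-0.6,0],[0,0,-0.41],0],[[-1.0,-0.67,0],[0,0,-0.433],0]]}}

```text
clock: 1.7
ee_pos: [0.4089, 0.3725, 0.2315]
ee_rot: [[-0.982, -0.189, 0.001], [-0.189, 0.982, -0.0], [-0.001, -0.0, -1.0]]
contact_force: [0.4, -0.3, -0.7]
gripper_width: 0.0853
finger_force: 0.0
```

```bash
python3 go.py .489 .235 .12 190.9
```

```text
t 1.7 p [0.4089 0.3725 0.2315] yaw -169.08 F [ 0.42 -0.29 -0.7 ] T [0.03  0.005 0.   ] w 0.08532217186902173 ff 0.0
shift [-0.2629 -0.7507  0.5578] turn [-0.0003  0.0003  0.0002] joints [-0.66  0.47 -0.18  1.71  0.1   0.98  0.89]
```

Emit:
{"name": "step_arm", "arguments": {"commands": [[[-0.06,-0.15,0],[0,0,0],0],[[-0.12,-0.35,0],[0,0,0],0],[[-0.19,-0.55,0.1],[0,0,0],0],[[-0.24,-0.7,0.2],[0,0,0],0],[[-0.263,-0.75,0.35],[0,0,0],0],[[-0.263,-0.75,0.5],[0,0,0],0],[[-0.263,-0.75,0.6],[0,0,0],0],[[-0.263,-0.75,0.65],[0,0,0],0]]}}

```text
clock: 2.7
ee_pos: [0.4876, 0.2365, 0.1003]
ee_rot: [[-0.982, -0.189, -0.001], [-0.189, 0.982, -0.001], [0.001, -0.0, -1.0]]
contact_force: [-0.2, 0.2, 0.3]
gripper_width: 0.0854
finger_force: 0.0
```

```bash
python3 go.py .489 .235 .0485 190.9
```

```text
t 2.7 p [0.4876 0.2365 0.1003] yaw -169.08 F [-0.18  0.21  0.3 ] T [-0.035 -0.007  0.016] w 0.08540841815490018 ff 0.0
shift [-0.0056 -0.0085  0.2592] turn [-0.0003 -0.0009  0.0002] joints [-0.4   0.62 -0.14  1.88  0.13  0.65  1.14]
```

Emit:
{"name": "step_arm", "arguments": {"commands": [[[0,-0.004,0.08],[0,0,0],0],[[0,-0.004,0.16],[0,0,0],0],[[0,-0.004,0.23],[0,0,0],0],[[0,-0.004,0.257],[0,0,0],0],[[0,-0.004,0.257],[0,0,0],0.4],[[0,-0.004,0.257],[0,0,0],0.7],[[0,-0.004,0.257],[0,0,0],1],[[0,-0.004,0.257],[0,0,0],1]]}}

```text
clock: 3.7
ee_pos: [0.4884, 0.2356, 0.0503]
ee_rot: [[-0.982, -0.189, 0.001], [-0.189, 0.982, -0.0], [-0.001, -0.001, -1.0]]
contact_force: [1.4, -0.9, -2.7]
gripper_width: 0.0126
finger_force: 59.1
```

Emit:
{"name": "step_arm", "arguments": {"commands": [[[0,0,0],[0,0,0],1],[[0,0,0],[0,0,0],1],[[0,0,0],[0,0,0],1],[[0,0,0],[0,0,0],1],[[0,0,-0.05],[0,0,0],1],[[0,0,-0.1],[0,0,0],1],[[0,0,-0.15],[0,0,0],1],[[0,0,-0.2],[0,0,0],1]]}}

```text
clock: 4.7
ee_pos: [0.4878, 0.2361, 0.0905]
ee_rot: [[-0.982, -0.19, -0.0], [-0.19, 0.982, 0.0], [0.0, 0.0, -1.0]]
contact_force: [-0.5, -0.6, -7.2]
gripper_width: 0.0126
finger_force: 60.1
```

Emit:
{"name": "step_arm", "arguments": {"commands": [[[0,0,0],[0,0,0],1],[[0,0,0],[0,0,0],1],[[0,0,0],[0,0,0],1],[[0,0,0],[0,0,0],1],[[0,0,0],[0,0,0],1],[[0,0,0],[0,0,0],1],[[0,0,0],[0,0,0],1],[[0,0,0],[0,0,0],1]]}}

```text
clock: 5.7
ee_pos: [0.488, 0.236, 0.0899]
ee_rot: [[-0.982, -0.19, -0.0], [-0.19, 0.982, -0.0], [0.0, -0.0, -1.0]]
contact_force: [-1.4, -0.5, -6.0]
gripper_width: 0.0128
finger_force: 60.1
```

```bash
python3 - <<'E'
from cell import monitor,vision
from go import st
import numpy as np
F=[]
for i in range(4):
    vision.grab_frame("top");F.append(monitor.state()["contact_force"])
print(np.mean(F,0));st()
E
```

```text
[ 0.17133983  0.25097069 -6.54762813]
t 5.9 p [0.488  0.236  0.0899] yaw -169.07 F [ 0.62 -0.19 -6.89] T [-0.038  0.016  0.013] w 0.013059797589225897 ff 60.104960203170776
```

Weight is about 6.5 N (0.65 kg), so this is the full cassette. I'll carry it to the dock, high enough to clear the bottle.

Emit:
{"name": "step_arm", "arguments": {"commands": [[[0,0,-0.15],[0,0,0],1],[[0,0,-0.32],[0,0,0],1],[[0,0,-0.5],[0,0,0],1],[[0,-0.06,-0.62],[0,0,0],1],[[0,-0.18,-0.65],[0,0,0],1],[[0,-0.33,-0.65],[0,0,0],1],[[0,-0.48,-0.65],[0,0,0],1],[[0,-0.6,-0.65],[0,0,0],1]]}}

```text
clock: 6.9
ee_pos: [0.5105, 0.1163, 0.2197]
ee_rot: [[-0.982, -0.188, -0.001], [-0.188, 0.982, -0.001], [0.001, -0.001, -1.0]]
contact_force: [-0.1, 0.3, -6.4]
gripper_width: 0.0128
finger_force: 60.1
```

```bash
python3 go.py .5154 -.1237 .215 181.3
```

```text
t 6.9 p [0.5105 0.1163 0.2197] yaw -169.14 F [-0.13  0.26 -6.41] T [ 0.041 -0.007 -0.009] w 0.012809507120667153 ff 60.08727550506592
shift [ 0.2019 -1.1832  0.0247] turn [-0.0006 -0.0006  0.1112] joints [-0.16  0.44 -0.15  1.8   0.08  0.91  1.41]
```

Emit:
{"name": "step_arm", "arguments": {"commands": [[[0.02,-0.12,0],[0,0,0.01],1],[[0.05,-0.27,0],[0,0,0.03],1],[[0.07,-0.42,0],[0,0,0.05],1],[[0.1,-0.57,0],[0,0,0.07],1],[[0.12,-0.7,0],[0,0,0.09],1],[[0.14,-0.82,0],[0,0,0.1],1],[[0.16,-0.92,0],[0,0,0.111],1],[[0.17,-1.0,0],[0,0,0.111],1]]}}

```text
clock: 7.9
ee_pos: [0.515, -0.0856, 0.2198]
ee_rot: [[-1.0, -0.024, -0.001], [-0.024, 1.0, -0.0], [0.001, -0.0, -1.0]]
contact_force: [0.9, 0.5, -6.8]
gripper_width: 0.013
finger_force: 60.1
```

```bash
python3 go.py .5154 -.1237 .125 181.3
```

```text
t 7.9 p [ 0.515  -0.0856  0.2198] yaw -178.63 F [ 0.87  0.53 -6.78] T [-0.027  0.038 -0.026] w 0.012961962409169374 ff 60.08722901344299
shift [ 0.0021 -0.1903  0.4741] turn [-0.     -0.0004  0.0008] joints [ 0.18  0.43 -0.08  1.81  0.04  0.91  1.67]
```

Emit:
{"name": "step_arm", "arguments": {"commands": [[[0,-0.08,0.02],[0,0,0],1],[[0,-0.15,0.1],[0,0,0],1],[[0.002,-0.188,0.2],[0,0,0],1],[[0.002,-0.188,0.32],[0,0,0],1],[[0.002,-0.188,0.43],[0,0,0],1],[[0.002,-0.188,0.52],[0,0,0],1],[[0.002,-0.188,0.57],[0,0,0],1],[[0.002,-0.188,0.574],[0,0,0],1]]}}

```text
clock: 8.9
ee_pos: [0.5153, -0.1222, 0.1041]
ee_rot: [[-1.0, -0.024, -0.002], [-0.024, 1.0, 0.0], [0.002, 0.001, -1.0]]
contact_force: [-0.2, -0.3, -6.9]
gripper_width: 0.0125
finger_force: 60.0
```

```bash
python3 go.py .5154 -.1237 .085 181.3; python3 - <<'E'
from h import *
im=np.zeros((600,800,3),np.uint8)
def av(n): return np.clip(np.mean([vision.grab_frame(n)[0].astype(np.float32) for _ in range(4)],0),0,255).astype(np.uint8)
t=av("top");s=av("side");np.savez("pics/hover.npz",t=t,s=s)
a=cv2.resize(t[165:240,308:358],(400,600),interpolation=cv2.INTER_CUBIC)[:,:,::-1]
b=cv2.resize(s[220:280,240:320],(400,300),interpolation=cv2.INTER_CUBIC)[:,:,::-1]
im[:,:400]=a;im[:300,400:]=b;cv2.imwrite("pics/hover.png",im)
E
```

```text
t 8.9 p [ 0.5153 -0.1222  0.1041] yaw -178.6 F [-0.16 -0.26 -6.9 ] T [-0.069  0.025  0.002] w 0.012455502529720868 ff 60.036404728889465
shift [-0.0004 -0.0076  0.0955] turn [ 0.0004 -0.0014  0.0012] joints [ 0.24  0.6  -0.07  1.91  0.06  0.64  1.73]
```

View pics/hover.png

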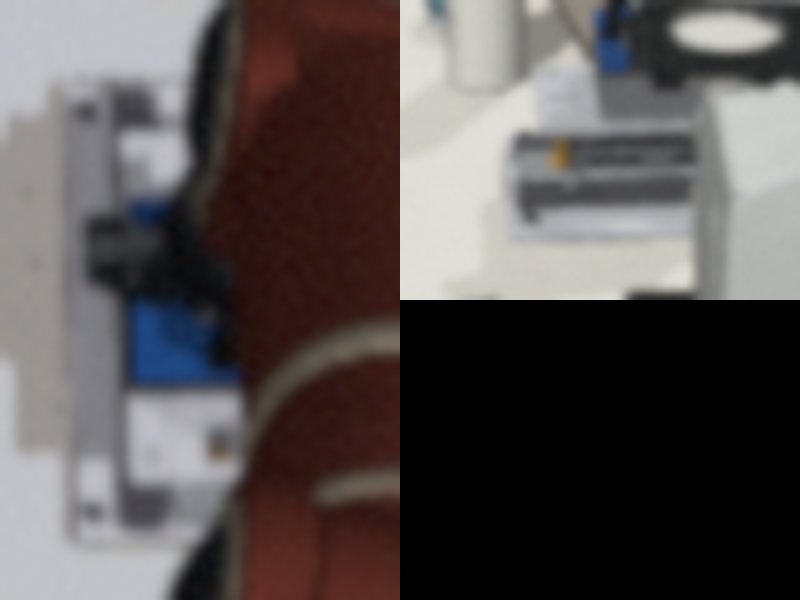

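The top view shows the lower hole at crop (220,440), full-image (335.5,220), with brass just showing through it. The side view shows one dowel under the ear.

```bash
python3 - <<'E'
from h import *
t=np.load("pics/hover.npz")["t"];S=8
big=cv2.resize(t[165:240,308:358],None,fx=S,fy=S,interpolation=cv2.INTER_CUBIC)
g=cv2.cvtColor(big,cv2.COLOR_RGB2GRAY).astype(float)
uv=lambda q:((q[0]+.5)/S-.5+308,(q[1]+.5)/S-.5+165)
w=g[415:470,195:240];m=np.clip(175-w,0,None)
yy,xx=np.mgrid[415:470,195:240];c=((m*xx).sum()/m.sum(),(m*yy).sum()/m.sum())
print("hole px",uv(c),"world@.060",ray("top",uv(c),.060),"@.054",ray("top",uv(c),.054))
# lid near edge (rows) & left edge
hsv=cv2.cvtColor(big,cv2.COLOR_RGB2HSV);bl=cv2.inRange(hsv,(100,110,40),(128,255,255))
ys,xs=np.nonzero(bl[:, 140:220]);rb=[np.nonzero(bl[:,x])[0].max() for x in range(145,215,10)]
print("near edge",[np.round(ray("top",uv((x,r+.5)),.096)[:2]*1000,1) for x,r in zip(range(145,215,10),rb)])
lf=[np.nonzero(bl[y,:250])[0].min() for y in range(305,375,10)]
print("left edge",[np.round(ray("top",uv((l-.5,y)),.096)[:2]*1000,1) for l,y in zip(lf,range(305,375,10))])
br=cv2.inRange(hsv,(5,90,60),(28,255,255))[400:480,180:245];y,x=np.nonzero(br)
print("brass",len(x),ray("top",uv((x.mean()+180,y.mean()+400)),.035) if len(x) else 0)
E
```

```text
hole px (np.float64(335.45451939407496), np.float64(219.80947698542647)) world@.060 [ 0.46512905 -0.12561654  0.06      ] @.054 [ 0.46612928 -0.12634571  0.054     ]
near edge [array([481.5, -91.4]), array([481.5, -95.2]), array([481.6, -99.1]), array([ 481.6, -102.9]), array([ 481.7, -106.8]), array([ 482.1, -110.6]), array([ 482.2, -114.5])]
left edge [array([512.1, -84.8]), array([508.2, -84.8]), array([504.3, -85.2]), array([500.3, -85.2]), array([496.4, -85.1]), array([492.5, -85.1]), array([488.6, -85.1])]
brass 0 0
```

Emit:
{"name": "step_arm", "arguments": {"commands": [[[0.005,-0.01,0.02],[0,0,0],1],[[0.005,-0.01,0.04],[0,0,0],1],[[0.005,-0.01,0.06],[0,0,0],1],[[0.005,-0.01,0.07],[0,0,0],1],[[0.005,-0.01,0.075],[0,0,0],1],[[0.005,-0.01,0.075],[0,0,0],1],[[0.005,-0.01,0.075],[0,0,0],1],[[0.005,-0.01,0.075],[0,0,0],1]]}}

```text
clock: 10.3
ee_pos: [0.515, -0.1243, 0.0902]
ee_rot: [[-1.0, -0.024, 0.0], [-0.024, 1.0, -0.0], [-0.0, -0.0, -1.0]]
contact_force: [0.2, 0.0, -6.2]
gripper_width: 0.0127
finger_force: 60.1
```

```bash
python3 go.py .5143 -.1242 .085 181.3; python3 - <<'E'
from h import *
t=np.clip(np.mean([vision.grab_frame("top")[0].astype(np.float32) for _ in range(4)],0),0,255).astype(np.uint8);S=8
big=cv2.resize(t[165:240,308:358],None,fx=S,fy=S,interpolation=cv2.INTER_CUBIC)
uv=lambda q:((q[0]+.5)/S-.5+308,(q[1]+.5)/S-.5+165)
hsv=cv2.cvtColor(big,cv2.COLOR_RGB2HSV);bl=cv2.inRange(hsv,(100,110,40),(128,255,255))
print("near",[np.round(ray("top",uv((x,np.nonzero(bl[:,x])[0].max()+.5)),.080)[:2]*1000,1) for x in range(150,215,20)])
print("left",[np.round(ray("top",uv((np.nonzero(bl[y,:250])[0].min()-.5,y)),.080)[:2]*1000,1) for y in range(305,375,20)])
cv2.imwrite("pics/h2.png",cv2.resize(big[360:520,100:260],(640,640),interpolation=cv2.INTER_CUBIC)[:,:,::-1])
E
```

```text
t 10.3 p [ 0.515  -0.1243  0.0902] yaw -178.61 F [ 0.18  0.02 -6.25] T [-0.015  0.025 -0.011] w 0.012687676895204322 ff 60.08251190185547
shift [0.0033 0.0006 0.0261] turn [-0.0001  0.0001  0.001 ] joints [ 0.24  0.62 -0.06  1.92  0.07  0.6   1.73]
near [array([480.9, -95. ]), array([ 481. , -102.7]), array([ 481.1, -110.5]), array([ 481.5, -118.3])]Traceback (most recent call last):
  File "<stdin>", line 7, in <module>
    return umr_minimum(a, axis, None, out, keepdims, initial, where)
ValueError: zero-size array to reduction operation minimum which has no identity
```

Emit:
{"name": "step_arm", "arguments": {"commands": [[[0.0033,0,0.004],[0,0,0],1],[[0.0033,0,0.009],[0,0,0],1],[[0.0033,0,0.014],[0,0,0],1],[[0.0033,0,0.019],[0,0,0],1],[[0.0033,0,0.024],[0,0,0],1],[[0.0033,0,0.029],[0,0,0],1],[[0.0033,0,0.034],[0,0,0],1],[[0.0033,0,0.036],[0,0,0],1]]}}

```text
clock: 11.5
ee_pos: [0.5142, -0.1243, 0.0828]
ee_rot: [[-1.0, -0.024, -0.0], [-0.024, 1.0, 0.0], [0.0, 0.0, -1.0]]
contact_force: [-0.1, -0.4, -6.0]
gripper_width: 0.0128
finger_force: 60.1
```

```bash
python3 go.py .5143 -.1242 .07 181.3
```

```text
t 11.5 p [ 0.5142 -0.1243  0.0828] yaw -178.61 F [-0.12 -0.4  -5.97] T [-0.013 -0.053  0.02 ] w 0.012825433629263895 ff 60.08189678192139
shift [-0.0006  0.0006  0.0642] turn [ 0.     -0.0001  0.001 ] joints [ 0.24  0.63 -0.06  1.93  0.07  0.58  1.73]
```

Emit:
{"name": "step_arm", "arguments": {"commands": [[[0,0,0.004],[0,0,0],1],[[0,0,0.008],[0,0,0],1],[[0,0,0.012],[0,0,0],1],[[0,0,0.016],[0,0,0],1],[[0,0,0.02],[0,0,0],1],[[0,0,0.022],[0,0,0],1],[[0,0,0.022],[0,0,0],1],[[0,0,0.022],[0,0,0],1]]}}

```text
clock: 12.5
ee_pos: [0.5143, -0.1243, 0.0785]
ee_rot: [[-1.0, -0.024, 0.0], [-0.024, 1.0, -0.0], [-0.0, -0.0, -1.0]]
contact_force: [0.9, 0.8, -6.1]
gripper_width: 0.0131
finger_force: 60.1
```

```bash
python3 go.py .5143 -.1242 .07 181.3
```

```text
t 12.5 p [ 0.5143 -0.1243  0.0785] yaw -178.61 F [ 0.89  0.79 -6.07] T [-0.001  0.076  0.03 ] w 0.013072865002925404 ff 60.091867446899414
shift [-0.0003  0.0007  0.0426] turn [-0.     0.     0.001] joints [ 0.24  0.64 -0.06  1.93  0.07  0.57  1.73]
```

Emit:
{"name": "step_arm", "arguments": {"commands": [[[0,0,0.005],[0,0,0],1],[[0,0,0.01],[0,0,0],1],[[0,0,0.015],[0,0,0],1],[[0,0,0.02],[0,0,0],1],[[0,0,0.025],[0,0,0],1],[[0,0,0.03],[0,0,0],1],[[0,0,0.035],[0,0,0],1],[[0,0,0.035],[0,0,0],1]]}}

```text
clock: 13.5
ee_pos: [0.5142, -0.1243, 0.0714]
ee_rot: [[-1.0, -0.024, -0.0], [-0.024, 1.0, -0.0], [0.0, -0.0, -1.0]]
contact_force: [0.2, -0.4, -5.5]
gripper_width: 0.0129
finger_force: 60.1
```

```bash
python3 go.py .5143 -.1242 .069 181.3
```

```text
t 13.5 p [ 0.5142 -0.1243  0.0714] yaw -178.61 F [ 0.16 -0.38 -5.46] T [0.01  0.049 0.034] w 0.012924211554025651 ff 60.09271502494812
shift [-0.0004  0.0006  0.0122] turn [-0.     -0.0001  0.0011] joints [ 0.24  0.65 -0.06  1.94  0.07  0.56  1.72]
```

Emit:
{"name": "step_arm", "arguments": {"commands": [[[0,0,0.002],[0,0,0],1],[[0,0,0.004],[0,0,0],1],[[0,0,0.006],[0,0,0],1],[[0,0,0.008],[0,0,0],1],[[0,0,0.01],[0,0,0],1],[[0,0,0.01],[0,0,0],1],[[0,0,0.01],[0,0,0],1],[[0,0,0.01],[0,0,0],1]]}}

```text
clock: 14.5
ee_pos: [0.5142, -0.1248, 0.0701]
ee_rot: [[-1.0, -0.024, 0.0], [-0.024, 1.0, -0.001], [-0.0, -0.001, -1.0]]
contact_force: [-3.7, -2.4, 5.5]
gripper_width: 0.0128
finger_force: 61.8
```

```bash
python3 go.py .5143 -.1242 .069 181.3
```

```text
t 14.5 p [ 0.5142 -0.1248  0.0701] yaw -178.64 F [-3.69 -2.43  5.53] T [-0.041  0.771  0.032] w 0.01277642479996627 ff 61.761295795440674
shift [-0.0008  0.0029  0.0053] turn [-0.0004  0.      0.0007] joints [ 0.24  0.65 -0.06  1.94  0.07  0.55  1.72]
```

Contact comes at TCP z 0.0701, against an expected seat at 0.0703, so it is on the rails. Releasing.

Emit:
{"name": "step_arm", "arguments": {"commands": [[[0,0,-0.002],[0,0,0],1],[[0,0,-0.002],[0,0,0],0.7],[[0,0,-0.002],[0,0,0],0.4],[[0,0,-0.002],[0,0,0],0.3],[[0,0,-0.002],[0,0,0],0.3],[[0,0,-0.04],[0,0,0],0.3],[[0,0,-0.12],[0,0,0],0.3],[[0,0,-0.2],[0,0,0],0.3]]}}

```text
clock: 15.5
ee_pos: [0.5146, -0.1244, 0.111]
ee_rot: [[-1.0, -0.024, 0.001], [-0.024, 1.0, -0.0], [-0.001, -0.0, -1.0]]
contact_force: [-0.7, -1.3, -0.3]
gripper_width: 0.0602
finger_force: 0.0
```

Emit:
{"name": "step_arm", "arguments": {"commands": [[[0,0,-0.15],[0,0,0],0.3],[[0,0,-0.35],[0,0,0],0.3],[[0,0.1,-0.55],[0,0,0],0.3],[[0,0.3,-0.65],[0,0,0],0.3],[[0,0.5,-0.65],[0,0,0],0.3],[[0,0.7,-0.65],[0,0,0],0.3],[[0,0.9,-0.65],[0,0,0],0.3],[[0,1.0,-0.65],[0,0,0],0.3]]}}

```text
clock: 16.5
ee_pos: [0.509, 0.0787, 0.2409]
ee_rot: [[-1.0, -0.028, 0.002], [-0.028, 1.0, 0.002], [-0.002, 0.001, -1.0]]
contact_force: [0.4, 0.3, 0.2]
gripper_width: 0.0596
finger_force: 0.0
```

```bash
python3 - <<'E'
from m import *
from go import st
st()
bx=(310,360,170,240)
show("lid",met(cv2.morphologyEx(blue|dark,cv2.MORPH_OPEN,np.ones((9,9))),.062,(318,350,185,225)))
show("handle",met(dark,.094,(322,348,185,225)))
z=vision.grab_frame("top");K,E=cal("top");d=z[1]
vv,uu=np.nonzero(blue[::6,::6]);k=(uu>315)&(uu<352);uu,vv=uu[k],vv[k]
c=(np.linalg.inv(K)@np.vstack([uu,vv,np.ones(len(uu))]))*d[vv,uu];P=E[:3,:3].T@(c-E[:3,3:4])
print("lid z",np.median(P[2]),"slopes",np.linalg.lstsq(np.c_[P[0],P[1],np.ones(len(uu))],P[2],rcond=None)[0])
im=np.hstack([cv2.resize(p[165:245,308:358],(375,600),interpolation=cv2.INTER_CUBIC),cv2.resize(p[165:255,155:218],(420,600),interpolation=cv2.INTER_CUBIC)])
cv2.imwrite("pics/fin.png",im[:,:,::-1])
E
```

```text
t 16.8 p [0.5095 0.0737 0.2399] yaw -178.77 F [-0.11 -0.12  0.13] T [0.028 0.008 0.015] w 0.059999709801345426 ff 0.0
lid [ 517.1 -123.6] [72.6 72.8] 0.74 cent [ 516.3 -123.3   62. ]
handle [ 512.1 -121.8] [68.8 17.6] 2.89 cent [ 512.4 -122.9   94. ]
lid z 0.06342663924170341 slopes [-2.9342356   1.51611564  1.76278479]
```

View pics/fin.png

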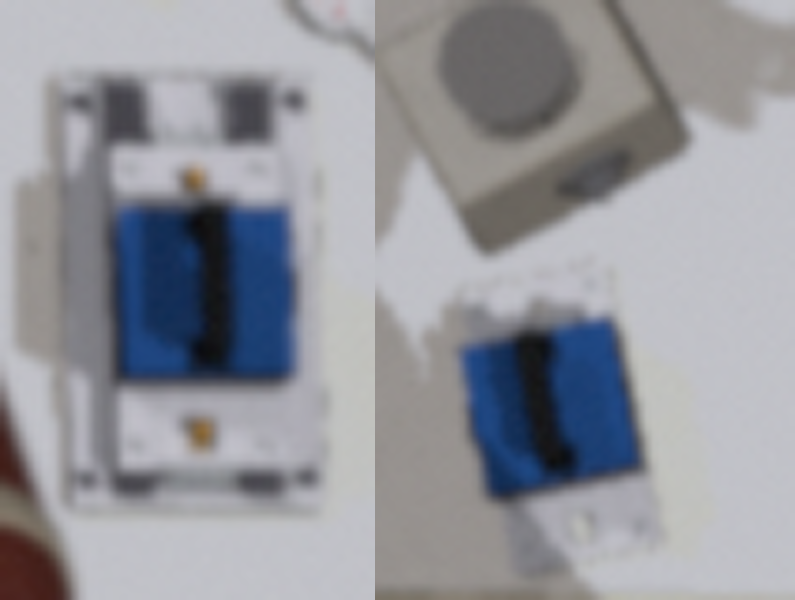

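Both brass dowels show through the ears of the docked cassette, at crop (193,180) and (202,433). The lid height is 63 mm against 62 mm expected, and the empty cassette still stands upright, so I'm handing in.

```bash
python3 -c "
from cell import job;print(job.sign_off())"
```

```text
the job is handed in; nothing more can be done
None
```

I docked cassette_2, the full one (about 6.5 N when lifted), on the rails with both dowels through its foot plate; I left the empty cassette and the bystanders untouched and handed the job in at about 17 s, with no verdict returned.

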